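Lower the ratchet gauge rest and lock it flat

ROBOT

A 7-joint arm with a two-finger parallel gripper is mounted at the origin on a cart in front of the work surface, level with it; the furniture and walls round the work are solid. World frame = base frame: x ahead of the robot, y to its left, z up, the work surface at z = 0. Lengths are in m, angles in rad, forces in N, time in s.
With the tool pointing down it reaches from about 0.4 to 0.875 m from the base axis. Payload 19.3 kg.
Tool frame: the origin (TCP) lies at the very end of the fingers, on their centre line; the grasp point (between the pads) lies 19 mm behind it; z points along the fingers, y is the line along which they close (so a half turn about z gives the same grasp; the last joint's range is limited). The gripper opens to 85 mm and grips with 20 to 120 N. Pads are 22 mm wide; open, the fingers measure 114 mm over their backs; the gripper's body (76 mm by 85 mm) begins 54 mm behind the grasp point. The pads swing forward as they close: fully open they stand 13 mm farther back than shut.
Start: joints at [-0.07, 0.521, -0.036, 1.599, 0.021, 1.021, -0.113], TCP at [0.625, -0, 0.231] pointing down, gripper open.
Joint ranges: [-2.91, 2.91], [-0.3, 2.13], [-1.5, 1.42], [0.17, 2.43], [-1.26, 4.41], [0.16, 1.93], [-2.52, 2.52]. Speed limits (rad/s): [1.89, 1.89, 2.39, 2.39, 3.01, 3.01, 3.01].

INTERFACE

Orientations are given as [roll, pitch, yaw] about the fixed x, y, z axes, in that order (R = Rz(yaw) Ry(pitch) Rx(roll)).
In Python, from workcell import bot gives the robot as it stands. The module is installed in compiled form; this text tells all that it offers.
- The arm moves only by the tool apply_moves, never from a script. Its arguments are lists of equal length, an entry for each row: "claw": the finger opening in m, from 0 to 0.0854; "xyz": the shift along the tool's x, y, z in m, a list of three; "twist": the turn, a rotation vector about the tool's x, y, z in rad, a list of three. A call has 1 to 20 rows; each row shifts and turns the commanded pose from where the row before left it, along the tool's axes as they then stand; what a row does not reach is not made up. A row lasts 1/10 s, in which the tool goes at most 50 mm and 8.59 degrees, less where a joint would pass 70% of its speed; a pose out of reach is approached as far as the arm can. A call with a gripper value outside its range is refused whole. The fingers move at their own pace and stop on an object; "force" is the grip in N (left out, the last holds). Time passes only in rows, so rows that do not move let the fingers close. It gives the time, the measured TCP pose, the force, the opening and the grip force at its end, in the units of the state.
- bot.observe(): the state, without advancing time (a new reading comes with each control period).
- bot.grab_frame(name): name is "scene" or "side" or "wrist"; returns a dict with "img" (420x560x3 uint8, red, green, blue), "vfov" (degrees; the focal length in pixels is half the picture's height over the tangent of half this angle, whatever the lens; pixels are square), "cx", "cy" (the principal point, pixels), "view" (4x4, takes a point from world to camera coordinates). Camera axes: x right, y up, looking along -z (the intrinsics and any distortion apply to the point x, -y, -z); pixel columns grow to the right and rows downward; lengths in m; the calibration is good to about 2 mm. A picture is of the moment at which its call begins. There is no depth.
- bot.job_done(): hands the job in; it is judged then, once.
Trained networks look in the newest picture that a camera, given by its name, has taken for a name from the list of things; names that differ only in an ending like _2 or _b are one class to them, and where a whole thing is asked for, a point or a joint stands for the part that bears it (a point fixed in the world has none). Each returns a list of dicts, best first, with "score" (0 to 1); they miss things now and then, are a little off and sometimes report something else, mostly with a low value. They report only what shows in the picture. A call takes as long as a camera call.
- bot.find_in(camera, query): "position" ([x, y, z] in m, in world coordinates, good to about 4 mm: the middle of the surface that is visible of it).
The state is a dict: "clock": time; "qpos": joint angles; "qd": joint speeds; "joint_efforts": joint torques, N m; "position": TCP position; "tool_rot": TCP orientation; "force": force on the tool from outside, world axes, zero at the start; "moment": the same for the moment, N m; "grip_width": finger opening in m; "finger_force": force on a finger pad.
Only numpy, scipy, OpenCV 4.12 (cv2) and the standard library are available. Lean on these libraries where they do the work, as an engineer would, in place of code of your own. Each camera call takes 0.05 s, during which the arm holds its last target. There are 200 camera calls.

TASK

Lower the tilted gauge rest flat and lock it there: press the red pad of the pawl right down so that the pawl comes free of the teeth, push the rest plate's yellow bar down until the plate lies fully down on its stops, then press the green pad right down so that the pawl drops back between the teeth. It only needs pushes with the fingertips: do not lift the plate or force anything, and leave the loose gauge, tape roll and fitting beside the rest where they lie.

Things in the scene. Friction and masses are not known exactly. Their poses are not given: they have to be found in the camera images.
- tilt_rest: Fixed grey base of the gauge rest, a plate 270 x 150 x 12 mm screwed to the bench (it spans -135 to +135 mm along its x and -65 to +85 mm along its y). Origin on the bench, half-way along the base; its x axis points from the yellow bar toward the pawl (roughly away from the robot), its y axis to the left, z up. Its yaw is the yaw of the whole rest. Apart from the plate, its toothed sector and the pawl, nothing on the base stands higher than 101 mm.
- rest_hinge (a point): Point on the plate's hinge axis, which is level and runs along the base's y axis: 20 mm along the base's x from its origin, 45 mm above the bench. Fixed.
- push_bar (a point): Middle of the top of the yellow bar at the free end of the plate; moves with the plate. The bar is a round bar 16 mm thick and 90 mm long, parallel to the hinge axis. The plate (aluminium with cork on top, about 82 mm wide) reaches from the hinge to the bar. With the plate at angle q, and c=0.112, h=0.012, this point lies (-c cos q + h sin q) along the base's x and (c sin q + h cos q) up from rest_hinge, and 5 mm to the right of it (base -y).
- rest_plate (a joint): Tilt angle of the plate in rad: 0 = flat, fully down on its stops; it starts raised at about 0.69 to 0.83 with its bar toward the robot; hard stop at 0. The hinge is stiff: the plate stays where it is left, and a push of about 4 to 9 N on the bar lowers it once the pawl is free. With the pawl engaged its teeth block it.
- pawl_tip (a point): Tip of the pawl's tooth, 45 mm before the pivot under the green pad, 8 mm wide; moves with the pawl.
- pawl (a joint): Angle of the pawl, a steel rocker, in rad: 0 = engaged (its tooth between the teeth of the sector at the left side of the plate, green pad down), 0.32 = fully free (red pad down, hard stop). The tooth clears the sector's teeth from about 0.22. Its pivot is stiff: it stays where it is left; pressing a pad takes about 5 N. It can go right back to 0 only when a gap is under it, as when the plate is fully down (under about 0.05).
- pawl_pivot (a point): Point on the pawl's pivot axis (parallel to the base's y): 65 mm along x and 55 mm along y (to the left) from the base's origin, 95 mm above the bench. Fixed.
- red_pad (a point): Middle of the top of the red release pad, 32 x 34 mm, on the far end of the pawl, 45 mm beyond the pivot along the base's x and 18 mm above it when the pawl is engaged; moves with the pawl (down by 14 mm over its travel, to about 98 mm above the bench).
- green_pad (a point): Middle of the top of the green lock pad, 32 x 34 mm, on the near end of the pawl, 45 mm before the pivot along the base's x and 18 mm above it when the pawl is engaged (113 mm above the bench); it rises 14 mm when the red pad is pressed down.
- gauge_small: Loose white-rimmed dial gauge lying left of the rest, 85 x 69 x 21 mm; origin under its middle. Leave it alone.
- tape_roll: Loose roll of thread tape with a blue flange left of the rest, 52 mm across, 13 mm high; origin under its middle. Leave it alone.
- tee: Loose metal T-shaped fitting lying right of the rest, 39 x 56 x 19 mm; origin under its middle. Leave it alone.

How it is judged:
On the way, in this order (a step that is already met when the one before it is completed fails the run):
1. the pawl is pressed free while the plate is still raised (value of joint pawl above 0.23 rad and value of joint rest_plate above 0.6 rad), for 0.1 s.
2. the plate is pushed down flat with the pawl free (value of joint rest_plate below 0.055 rad and value of joint pawl above 0.18 rad), for 0.1 s.
At the end, for the whole second after the job is handed in: The plate is flat (rest_plate under 0.07 rad) and at rest, the pawl is back between the teeth (pawl under 0.07 rad), and the gauge, tape roll and fitting are within 20 mm of where they lay (value of joint each of rest_plate, pawl below 0.07 rad and velocity of joint rest_plate between -0.05 and 0.05 rad/s and distance of each of gauge_small, tape_roll, tee from where it was at the start of the episode below 0.02 m); the robot touches nothing.
It fails at once if the plate is lifted above its starting notch (value of joint rest_plate above 0.92 rad).
It fails at once if the plate or the pawl is forced (over 60 N) (contact force between any of the fingers, the arm and rest_plate above 60 N or contact force between the fingers and pawl above 60 N).
It fails at once if a bystander is shifted or lifted (distance of any of gauge_small, tape_roll, tee from where it was at the start of the episode above 0.03 m).
It also fails if it takes over 48 s, if anything falls off the work surface, if the arm or the gripper's body presses on something with over 40 N, if the wrist force passes 120 N, or if a joint passes its speed limit or range.

## Working session

There is one attempt and no reset: what is moved stays moved. The work goes in short steps, Python scripts to look and compute and a tool call to move; the robot and the scene stay as the last step left them, time stands still between calls to the robot, and variables do not carry over. Pictures are saved under pics/ and viewed, at most 10 in all, crops included, and the job is handed in when it is done.

Besides the shell and the picture viewer there is one more tool, called after "Emit:" as name(argument=value, ...), one argument or row to a line, values as JSON. apply_moves: Moves the arm, as the interface text tells. Its arguments: {"type":"object","properties":{"claw":{"type":"array"},"xyz":{"type":"array"},"twist":{"type":"array"},"force":{"type":"number"}},"required":["claw","xyz","twist"]}

```bash
mkdir -p pics; python3 - <<'E'
from workcell import bot
import cv2,numpy as np
s=bot.observe();print(s['clock'],s['position'],s['tool_rot'],s['grip_width'])
for c in ['scene','side','wrist']:
    f=bot.grab_frame(c);cv2.imwrite(f'pics/{c}0.png',f['img'][:,:,::-1])
    print(c,f['vfov'],np.round(f['view'],3).tolist())
    for q in ['red_pad','green_pad','push_bar','tilt_rest']:
        print(q,[(np.round(d['position'],3).tolist(),round(d['score'],2)) for d in bot.find_in(c,q)[:2]])
E
```

```text
0.0 [ 6.24659916e-01 -5.21206609e-05  2.30684437e-01] [-3.14041207e+00  1.07449858e-04  1.57080907e+00] 0.08537447842845058
scene 53.9479087497625 [[-0.753, -0.658, 0.019, 0.53], [0.344, -0.368, 0.863, -0.218], [-0.561, 0.657, 0.504, -0.709], [0.0, 0.0, 0.0, 1.0]]
red_pad [([0.574, 0.27, 0.115], 0.83)]
green_pad [([0.576, 0.269, 0.113], 0.6)]
push_bar [([0.522, 0.272, 0.07], 0.56)]
tilt_rest [([0.499, 0.258, 0.012], 0.64)]
side 49.552811272438944 [[-0.874, -0.485, -0.001, 0.569], [0.302, -0.546, 0.781, -0.143], [-0.38, 0.683, 0.624, -0.825], [0.0, 0.0, 0.0, 1.0]]
red_pad [([0.582, 0.269, 0.11], 0.77)]
green_pad [([0.581, 0.27, 0.114], 0.83), ([0.518, 0.26, 0.074], 0.24)]
push_bar [([0.517, 0.259, 0.076], 0.59)]
tilt_rest [([0.497, 0.263, 0.011], 0.97)]
wrist 60.92058869929157 [[1.0, 0.001, -0.001, -0.625], [-0.001, 0.946, -0.324, 0.042], [0.0, 0.324, 0.946, -0.381], [0.0, 0.0, 0.0, 1.0]]
red_pad [([0.438, 0.104, 0.016], 0.51)]
green_pad []
push_bar []
tilt_rest [([0.57, 0.15, 0.014], 0.66)]
```

View pics/scene0.png

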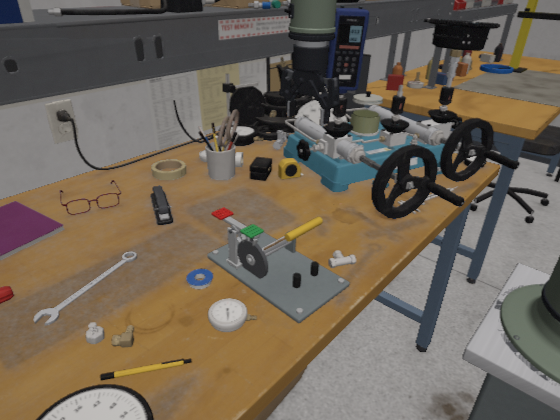

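View pics/side0.png

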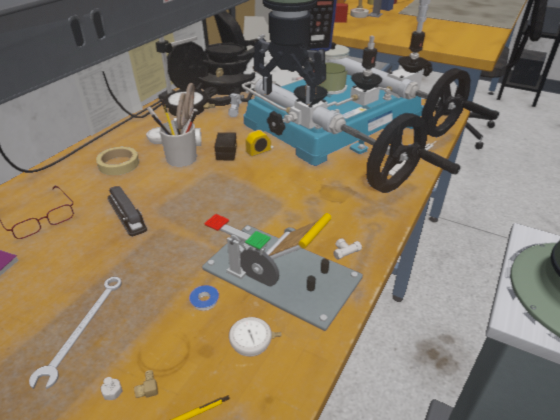

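```bash
cat > fit.py <<'E'
from workcell import bot
import cv2,numpy as np
from scipy.optimize import least_squares
def blob(hsv,lo,hi,near,r=40):
    m=cv2.inRange(hsv,lo,hi);k=np.zeros_like(m);cv2.circle(k,near,r,255,-1);m&=k
    n,l,st,ce=cv2.connectedComponentsWithStats(m)
    i=1+np.argmax(st[1:,4]);return ce[i],(l==i),st[i,4]
def base2w(p,P):
    c,s=np.cos(p[2]),np.sin(p[2]);P=np.atleast_2d(P)
    return np.c_[p[0]+c*P[:,0]-s*P[:,1],p[1]+s*P[:,0]+c*P[:,1],P[:,2]]
def proj(f,P):
    fl=210/np.tan(np.radians(f['vfov']/2));C=P@f['view'][:3,:3].T+f['view'][:3,3]
    return np.c_[f['cx']+fl*C[:,0]/-C[:,2],f['cy']-fl*C[:,1]/-C[:,2]]
def bar(q,h=.004,c=.112):
    x=.02-c*np.cos(q)+h*np.sin(q);z=.045+c*np.sin(q)+h*np.cos(q)
    return [x,-.005,z]
E
python3 - <<'E'
from fit import *
near={'scene':[(222,214),(251,231),(306,229)],'side':[(217,222),(258,240),(316,230)]}
obs=[]
for c in near:
    f=bot.grab_frame(c);f['view']=np.array(f['view'])
    print({k:v for k,v in f.items() if k not in('img','view')})
    h=cv2.cvtColor(f['img'],cv2.COLOR_RGB2HSV);n=near[c]
    r=cv2.bitwise_or(cv2.inRange(h,(0,190,120),(4,255,255)),cv2.inRange(h,(174,190,120),(180,255,255)))
    k=np.zeros_like(r);cv2.circle(k,n[0],18,255,-1);M=cv2.moments(r&k,True);R=np.array([M['m10'],M['m01']])/M['m00']
    G,_,ga=blob(h,(50,120,60),(80,255,255),n[1],25)
    Y,_,ya=blob(h,(24,170,100),(32,255,255),n[2],28)
    print(c,R,M['m00'],G,ga,Y,ya);obs.append((f,np.array([R,G,Y])))
def res(p):
    P=base2w(p,[[.11,.055,.112],[.02,.055,.112],bar(p[3])])
    return np.concatenate([(proj(f,P)-o).ravel() for f,o in obs])
s=least_squares(res,[.5,.2,0,.75],loss='soft_l1');print(s.x,np.round(s.fun,1))
p=s.x;np.save('p.npy',p)
for n,P in dict(red=[.11,.055,.113],green=[.02,.055,.113],bar=bar(p[3],.012),bar0=bar(0,.012)).items():print(n,base2w(p,P).round(4))
for t in ['gauge_small','tape_roll','tee']:
    print(t,[(np.round(d['position'],3).tolist(),round(d['score'],2)) for d in bot.find_in('side',t)[:2]])
E
```

```text
{'vfov': 53.9479087497625, 'cx': 277.86444323956255, 'cy': 212.6687888755194}Traceback (most recent call last):
  File "<stdin>", line 11, in <module>
  File "fit.py", line 7, in blob
    i=1+np.argmax(st[1:,4]);return ce[i],(l==i),st[i,4]
        ~~~~~~~~~^^^^^^^^^^
    return _wrapfunc(a, 'argmax', axis=axis, out=out, **kwds)
    return bound(*args, **kwds)
ValueError: attempt to get argmax of an empty sequence
```

```bash
cat > run.py <<'E'
from fit import *
near={'scene':[(222,214),(251,231),(306,229)],'side':[(217,222),(258,240),(316,230)]}
obs=[]
for c in near:
    f=bot.grab_frame(c);f['view']=np.array(f['view'])
    h=cv2.cvtColor(f['img'],cv2.COLOR_RGB2HSV);n=near[c]
    print([h[y,x].tolist() for x,y in n])
    pts=[]
    for (x,y) in n:
        ref=np.median(h[y-1:y+2,x-1:x+2].reshape(-1,3),0)
        d=np.abs(h[...,0].astype(int)-ref[0]);d=np.minimum(d,180-d)
        m=((d<5)&(h[...,1]>ref[1]-45)&(h[...,2]>ref[2]-70)).astype(np.uint8)
        k=np.zeros_like(m);cv2.circle(k,(x,y),27,1,-1);_,l,st,ce=cv2.connectedComponentsWithStats(m&k)
        i=l[y,x];pts.append(ce[i]);print(c,ce[i].round(1),st[i])
    obs.append((f,np.array(pts)))
def res(p):
    P=base2w(p,[[.11,.055,.112],[.02,.055,.112],bar(p[3])])
    return np.concatenate([(proj(f,P)-o).ravel() for f,o in obs])
s=least_squares(res,[.5,.2,0,.75],loss='soft_l1');print(s.x,np.round(s.fun,1))
p=s.x;np.save('p.npy',p)
for n,P in dict(red=[.11,.055,.113],green=[.02,.055,.113],bar=bar(p[3],.012),bar0=bar(0,.012)).items():print(n,base2w(p,P).round(4))
for t in ['gauge_small','tape_roll','tee']:
    print(t,[(np.round(d['position'],3).tolist(),round(d['score'],2)) for d in bot.find_in('side',t)[:2]])
E
python3 run.py
```

```text
[[2, 176, 175], [68, 151, 133], [22, 175, 169]]
scene [221.9 213.1] [212 207  21  13 158]
scene [251.2 230.8] [240 225  23  13 176]
scene [307.4 230.3] [ 280  202   54   54 1259]
[[3, 218, 199], [68, 172, 163], [25, 255, 214]]
side [216.1 221.7] [205 214  23  16 215]
side [257.5 239.7] [246 232  24  17 233]
side [314.8 230. ] [299 213  32  35 354]
[ 0.51642878  0.21392698 -0.05596323  0.7480801 ] [-0.5  0.3  0.4 -0.  -2.9 -0.5 -0.  -0.2  0.2 -0.5  1.   0.6]
red [[0.6293 0.2627 0.113 ]]
green [[0.5395 0.2677 0.113 ]]
bar [[0.4623 0.212  0.13  ]]
bar0 [[0.4243 0.2141 0.057 ]]
gauge_small [([0.482, 0.387, 0.02], 0.61)]
tape_roll [([0.602, 0.356, 0.016], 0.66), ([0.519, 0.26, 0.074], 0.3)]
tee [([0.435, 0.107, 0.01], 0.55)]
```

Emit:
apply_moves(
  claw=[0,0,0,0,0,0,0,0,0,0,0,0,0,0],
  xyz=[
    [0.01,0,0],
    [0.025,0.001,0],
    [0.03,0.001,0],
    [0.03,0.001,0],
    [0.03,0.001,0],
    [0.03,0.001,0],
    [0.03,0,0],
    [0.03,0,0],
    [0.025,0,0],
    [0.015,0,0],
    [0.008,0,0.02],
    [0,0,0.03],
    [0,0,0.03],
    [0,0,0.01],
  ],
  twist=[
    [0,0,0],
    [0,0,0],
    [0,0,0],
    [0,0,0],
    [0,0,0],
    [0,0,0],
    [0,0,0],
    [0,0,0],
    [0,0,0],
    [0,0,0],
    [0,0,0],
    [0,0,0],
    [0,0,0],
    [0,0,0],
  ],
)

```text
clock: 2.45
position: [0.6287, 0.2624, 0.1384]
tool_rot: [-3.138, 0.002, 1.571]
force: [-0.4, -0.1, -0.9]
grip_width: 0.0
finger_force: 0.0
```

```bash
python3 - <<'E'
from fit import *
s=bot.observe();print(s['clock'],s['position'],s['force'],s['grip_width'])
a=[bot.grab_frame(c)['img'][y:y+210,x:x+280] for c,x,y in (('scene',110,120),('side',90,130))]
i=np.hstack([cv2.resize(b,None,fx=1.4,fy=2,dst=None) if 0 else cv2.resize(b,(400,300)) for b in a])
cv2.imwrite('pics/a1.png',i[:,:,::-1])
E
```

```text
2.45 [0.6286876  0.26235111 0.13842102] [-0.43881741 -0.10464282 -0.87339504] 2.5536550144684597e-05
```

View pics/a1.png

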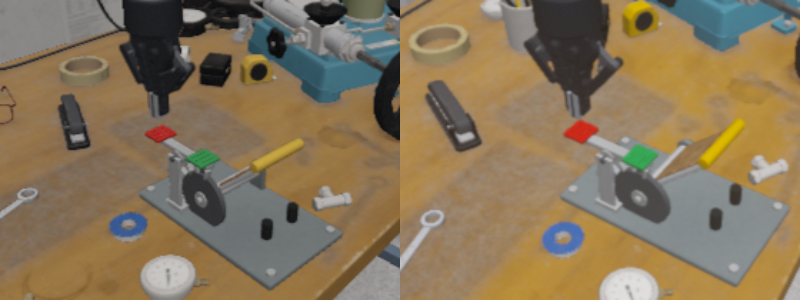

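The fingers (left ≈(160,110), right ≈(578,112)) hang directly above the red pad ((160,133)/(580,132)). Pressing down gently.

Emit:
apply_moves(
  claw=[0,0,0,0,0,0,0,0,0,0],
  xyz=[
    [0,0,0.007],
    [0,0,0.007],
    [0,0,0.005],
    [0,0,0.004],
    [0,0,0.003],
    [0,0,0.003],
    [0,0,0.002],
    [0,0,0.002],
    [0,0,0],
    [0,0,0],
  ],
  twist=[
    [0,0,0],
    [0,0,0],
    [0,0,0],
    [0,0,0],
    [0,0,0],
    [0,0,0],
    [0,0,0],
    [0,0,0],
    [0,0,0],
    [0,0,0],
  ],
)

```text
clock: 3.55
position: [0.6309, 0.263, 0.1089]
tool_rot: [3.14, -0.001, 1.57]
force: [5.0, -1.5, 4.9]
grip_width: -0.0002
finger_force: 2.8
```

Emit:
apply_moves(
  claw=[0,0,0,0,0,0],
  xyz=[
    [0,0,0.002],
    [0,0,0.002],
    [0,0,0.002],
    [0,0,0.002],
    [0,0,0],
    [0,0,0],
  ],
  twist=[
    [0,0,0],
    [0,0,0],
    [0,0,0],
    [0,0,0],
    [0,0,0],
    [0,0,0],
  ],
)

```text
clock: 4.15
position: [0.6313, 0.263, 0.1011]
tool_rot: [3.139, -0.001, 1.57]
force: [7.4, -1.6, 6.1]
grip_width: 0.0002
finger_force: 3.7
```

Emit:
apply_moves(
  claw=[0,0,0,0,0,0],
  xyz=[
    [0,0,0.002],
    [0,0,0.002],
    [0,0,0.002],
    [0,0,0.001],
    [0,0,0],
    [0,0,0],
  ],
  twist=[
    [0,0,0],
    [0,0,0],
    [0,0,0],
    [0,0,0],
    [0,0,0],
    [0,0,0],
  ],
)

```text
clock: 4.75
position: [0.6321, 0.2633, 0.0981]
tool_rot: [3.136, -0.002, 1.57]
force: [-9.7, -8.9, 57.2]
grip_width: 0.0
finger_force: 25.6
```

Emit:
apply_moves(
  claw=[0,0,0,0,0,0,0,0,0,0,0,0,0,0],
  xyz=[
    [0,0,-0.006],
    [0,0,-0.015],
    [0,0,-0.03],
    [0,0,-0.03],
    [0,-0.01,0],
    [-0.005,-0.025,0],
    [-0.01,-0.03,0],
    [-0.01,-0.03,0],
    [-0.01,-0.03,0],
    [-0.01,-0.025,0],
    [-0.006,-0.015,0],
    [0,-0.002,0],
    [0,0,0],
    [0,0,0],
  ],
  twist=[
    [0,0,0],
    [0,0,0],
    [0,0,0],
    [0,0,0],
    [0,0,0],
    [0,0,0],
    [0,0,0],
    [0,0,0],
    [0,0,0],
    [0,0,0],
    [0,0,0],
    [0,0,0],
    [0,0,0],
    [0,0,0],
  ],
)

```text
clock: 6.15
position: [0.4635, 0.2123, 0.1743]
tool_rot: [3.141, -0.0, 1.571]
force: [0.4, -0.5, -0.4]
grip_width: -0.0
finger_force: 0.0
```

```bash
python3 - <<'E'
from fit import *
a=[bot.grab_frame(c)['img'][y:y+210,x:x+280] for c,x,y in (('scene',110,120),('side',90,130))]
i=np.hstack([cv2.resize(b,(400,300)) for b in a])
cv2.imwrite('pics/a2.png',i[:,:,::-1])
E
```

```text
(no output)
```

View pics/a2.png

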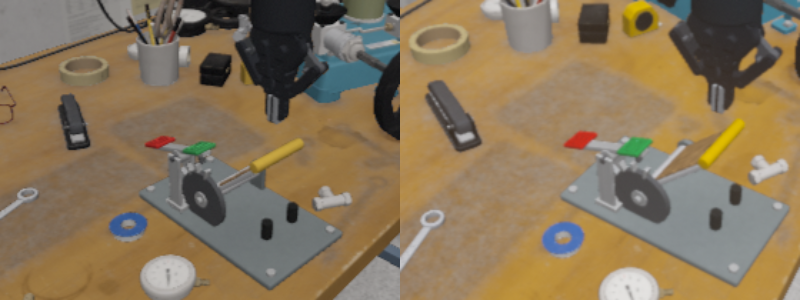

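Emit:
apply_moves(
  claw=[0,0,0,0,0,0,0,0,0,0,0,0,0,0,0,0],
  xyz=[
    [0,0,0.015],
    [0,0,0.015],
    [0,0,0.007],
    [0,-0.003,0.004],
    [0,-0.004,0.005],
    [0,-0.004,0.005],
    [0,-0.004,0.006],
    [0,-0.003,0.006],
    [0,-0.003,0.006],
    [0,-0.003,0.006],
    [0,-0.003,0.006],
    [0.001,-0.002,0.006],
    [0.001,-0.002,0.006],
    [0,-0.001,0.006],
    [0,0,0.004],
    [0,0,0],
  ],
  twist=[
    [0,0,0],
    [0,0,0],
    [0,0,0],
    [0,0,0],
    [0,0,0],
    [0,0,0],
    [0,0,0],
    [0,0,0],
    [0,0,0],
    [0,0,0],
    [0,0,0],
    [0,0,0],
    [0,0,0],
    [0,0,0],
    [0,0,0],
    [0,0,0],
  ],
)

```text
clock: 7.85
position: [0.4307, 0.2142, 0.0713]
tool_rot: [-3.141, 0.0, 1.571]
force: [-0.4, -0.2, 0.2]
grip_width: -0.0001
finger_force: 0.0
```

```bash
python3 - <<'E'
from fit import *
a=[bot.grab_frame(c)['img'][y:y+210,x:x+280] for c,x,y in (('scene',110,120),('side',90,130))]
i=np.hstack([cv2.resize(b,(400,300)) for b in a])
cv2.imwrite('pics/a3.png',i[:,:,::-1])
E
```

```text
(no output)
```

View pics/a3.png

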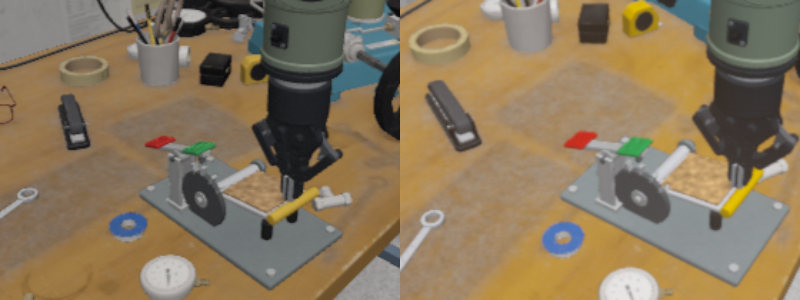

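The plate has come nearly flat with the bar under the fingers (left (290,200), right (740,190)), and the pawl is still free (green up). I'll continue slowly.

Emit:
apply_moves(
  claw=[0,0,0,0,0,0,0],
  xyz=[
    [0,-0.002,0.003],
    [0,-0.002,0.003],
    [0,-0.001,0.003],
    [0,0,0.002],
    [0,0,0.001],
    [0,0,0],
    [0,0,0],
  ],
  twist=[
    [0,0,0],
    [0,0,0],
    [0,0,0],
    [0,0,0],
    [0,0,0],
    [0,0,0],
    [0,0,0],
  ],
)

```text
clock: 8.65
position: [0.4256, 0.2137, 0.0591]
tool_rot: [-3.141, 0.001, 1.571]
force: [0.6, 0.3, 0.6]
grip_width: -0.0002
finger_force: 0.3
```

Emit:
apply_moves(
  claw=[0,0,0,0],
  xyz=[
    [0,0,0.001],
    [0,0,0.001],
    [0,0,0],
    [0,0,0],
  ],
  twist=[
    [0,0,0],
    [0,0,0],
    [0,0,0],
    [0,0,0],
  ],
)

```text
clock: 9.05
position: [0.4259, 0.2138, 0.0572]
tool_rot: [-3.141, 0.0, 1.571]
force: [0.2, 0.1, 0.4]
grip_width: -0.0
finger_force: 0.0
```

Emit:
apply_moves(
  claw=[0,0,0,0],
  xyz=[
    [0,0,0.001],
    [0,0,0.0005],
    [0,0,0],
    [0,0,0],
  ],
  twist=[
    [0,0,0],
    [0,0,0],
    [0,0,0],
    [0,0,0],
  ],
)

```text
clock: 9.45
position: [0.426, 0.2139, 0.0565]
tool_rot: [3.141, -0.0, 1.571]
force: [-6.2, -2.0, 24.2]
grip_width: -0.0004
finger_force: 12.0
```

Emit:
apply_moves(
  claw=[0,0,0,0,0,0,0,0,0,0,0,0],
  xyz=[
    [0,0,-0.005],
    [0,0,-0.015],
    [0,0,-0.03],
    [0,0,-0.03],
    [0,0,-0.02],
    [0.004,0.01,0],
    [0.01,0.025,0],
    [0.015,0.03,0],
    [0.015,0.03,0],
    [0.01,0.02,0],
    [0,0,0.013],
    [0,0,0],
  ],
  twist=[
    [0,0,0],
    [0,0,0],
    [0,0,0],
    [0,0,0],
    [0,0,0],
    [0,0,0],
    [0,0,0],
    [0,0,0],
    [0,0,0],
    [0,0,0],
    [0,0,0],
    [0,0,0],
  ],
)

```text
clock: 10.65
position: [0.5401, 0.2673, 0.1402]
tool_rot: [-3.139, 0.002, 1.571]
force: [-0.3, 0.1, -0.6]
grip_width: -0.0001
finger_force: 0.0
```

```bash
python3 - <<'E'
from fit import *
a=[bot.grab_frame(c)['img'][y:y+210,x:x+280] for c,x,y in (('scene',110,120),('side',90,130))]
i=np.hstack([cv2.resize(b,(400,300)) for b in a])
cv2.imwrite('pics/a4.png',i[:,:,::-1])
E
```

```text
(no output)
```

View pics/a4.png

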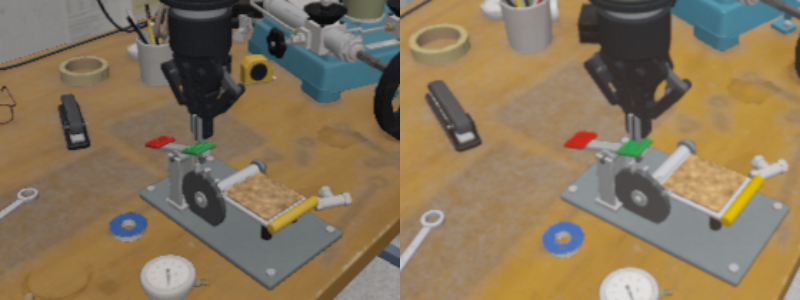

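The plate is flat on its stops, and the fingers (left (200,135), right (638,133)) are just above the raised green pad. Next I'll press it down; it should stop at a TCP height of about 113 mm.

Emit:
apply_moves(
  claw=[0,0,0,0,0,0,0,0,0,0,0,0],
  xyz=[
    [0,0,0.005],
    [0,0,0.004],
    [0,0,0.003],
    [0,0,0.003],
    [0,0,0.003],
    [0,0,0.002],
    [0,0,0.002],
    [0,0,0.002],
    [0,0,0.001],
    [0,0,0.001],
    [0,0,0],
    [0,0,0],
  ],
  twist=[
    [0,0,0],
    [0,0,0],
    [0,0,0],
    [0,0,0],
    [0,0,0],
    [0,0,0],
    [0,0,0],
    [0,0,0],
    [0,0,0],
    [0,0,0],
    [0,0,0],
    [0,0,0],
  ],
)

```text
clock: 11.95
position: [0.5409, 0.2681, 0.1168]
tool_rot: [-3.142, -0.0, 1.571]
force: [-2.6, 0.5, 1.4]
grip_width: -0.0002
finger_force: 0.9
```

Emit:
apply_moves(
  claw=[0,0,0,0,0],
  xyz=[
    [0,0,0.001],
    [0,0,0.001],
    [0,0,0.001],
    [0,0,0],
    [0,0,0],
  ],
  twist=[
    [0,0,0],
    [0,0,0],
    [0,0,0],
    [0,0,0],
    [0,0,0],
  ],
)

```text
clock: 12.45
position: [0.541, 0.268, 0.1137]
tool_rot: [3.142, -0.0, 1.571]
force: [-0.0, 0.2, 0.3]
grip_width: 0.0005
finger_force: 0.4
```

Emit:
apply_moves(
  claw=[0,0,0,0],
  xyz=[
    [0,0,0.001],
    [0,0,0.0005],
    [0,0,0],
    [0,0,0],
  ],
  twist=[
    [0,0,0],
    [0,0,0],
    [0,0,0],
    [0,0,0],
  ],
)

```text
clock: 12.85
position: [0.5409, 0.268, 0.1128]
tool_rot: [3.142, -0.0, 1.571]
force: [-5.5, -1.6, 14.1]
grip_width: 0.0004
finger_force: 6.9
```

Emit:
apply_moves(
  claw=[0,0,0,0,0,0,0],
  xyz=[
    [0,0,-0.005],
    [0,0,-0.015],
    [0,0,-0.03],
    [0,0,-0.03],
    [0,0,-0.03],
    [0,0,0],
    [0,0,0],
  ],
  twist=[
    [0,0,0],
    [0,0,0],
    [0,0,0],
    [0,0,0],
    [0,0,0],
    [0,0,0],
    [0,0,0],
  ],
)

```text
clock: 13.55
position: [0.5413, 0.268, 0.2235]
tool_rot: [3.14, -0.001, 1.571]
force: [-0.0, -0.0, -1.0]
grip_width: 0.0
finger_force: 0.0
```

```bash
python3 - <<'E'
from fit import *
a=[bot.grab_frame(c)['img'][y:y+210,x:x+280] for c,x,y in (('scene',110,120),('side',90,130))]
i=np.hstack([cv2.resize(b,(400,300)) for b in a])
cv2.imwrite('pics/a5.png',i[:,:,::-1])
E
```

```text
(no output)
```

View pics/a5.png

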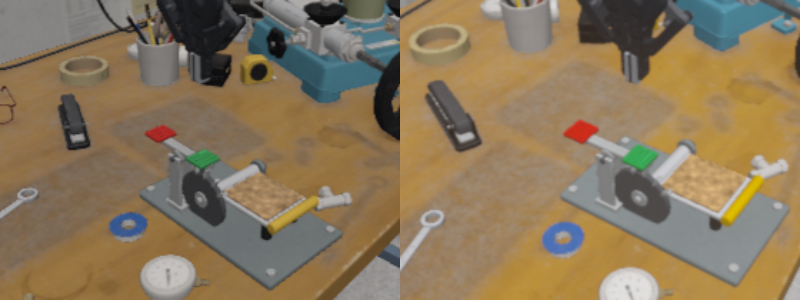

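The pads are back at their engaged positions (red (160,133), green (203,158), as at the start), the plate is flat, and the loose objects haven't moved.

```bash
python3 -c "
from workcell import bot
print(bot.job_done())"
```

```text
the job is handed in; nothing more can be done
None
```

The job is handed in, verdict not shown: the plate is flat, the pawl is back in its teeth and the loose items look unmoved, but the red-pad press read 57 N at the wrist, close to the 60 N limit.

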